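# Interleave stone slabs in a leaning rack

## Task

On the turner's bench one stone slab already leans in the tilted rack. Stand the plywood separator sheet on the rack's ledge flat against that slab, centred so that it sticks out past the slab on both sides, and let go of it; then set the second stone slab in front of the sheet, centred on it, pushing the rack's sprung keeper open with the slab's lower end until the slab stands fully home on the ledge, flat against the sheet. Do not ram or drop the stone, and leave the first slab in place and the tin, the discs and the stone cup alone.

Things in the scene. Friction and masses are not known exactly. Their poses are not given: they have to be found in the camera images.
- cradle: Tilted part of the fixed wooden rack: backrest 80 mm wide, 97 mm up from the corner, and square to it a ledge 80 mm wide, 70 mm deep. Origin: corner of backrest face and ledge, mid-width, 30 mm above the bench. Leans 30 degrees, top towards the robot: z up along the backrest, x straight out of it along the ledge (away from the robot, 30 degrees upward), y level along the ledge
- pile_mark (a point): Point of the ledge at cradle (36, 0, 0) mm, axes as the cradle: where the finished sheet's front and second slab's back meet the ledge. Finished pile along cradle x: first slab 0 to 28 mm, sheet 28 to 36, second slab 36 to 64, all lower ends on the ledge (cradle z = 0)
- keeper (a joint): Sprung steel keeper at the front of the ledge, m: 0 at rest, grows as it is pushed out along cradle x, at most 0.020. The second slab wedges it about 10 mm open. Spring 3 N at rest, 300 N/m more; with friction it takes up to about 8 to 15 N along the slab, more than its weight; then, on meeting the ledge, the resistance rises hard. The sheet goes in without touching it
- keeper_face (a point): Point on the keeper's inner face, at cradle (54, 0, 9) mm when at rest; axes as the cradle. The keeper is 40 mm wide; its inner face is upright (along cradle z) from z = 2 to 16 mm, then flares outward at 25 degrees as a lead-in, up to about x = 69 mm at z = 48 mm
- slab_a_c (a point): Centre of the first stone slab, already in the rack against the backrest. Slab 28 mm thick (its x), 52 mm wide (its y), 120 mm tall (its z), pale stone, about 0.45 kg, loose. Its sideways position on the ledge varies
- sheet_c (a point): Centre of the separator, a plywood sheet 8 mm thick (its x), 68 mm wide (its y), 130 mm tall (its z), about 60 g. It stands upright on a short end in a slotted wooden stand, lower end 10 mm above the bench; the slot cheeks reach 44 mm above the bench, are 34 mm wide along y and leave 2.5 mm of play in x, so it can lean a few degrees
- slab_b_c (a point): Centre of the second stone slab, the same size and stone as the first, about 0.45 kg (varies), standing upright in its own slotted stand, lower end 10 mm above the bench, slot cheeks up to 44 mm above the bench, 34 mm wide along y, 3 mm of play in x
- tin: Bystander: metal tin with a cap, 72 mm across, 85 mm tall; origin at its underside
- discs: Bystander: pile of three stone discs in one piece, 66 mm across, 52 mm tall; origin at its underside
- cup: Bystander: turned stone cup on a stem, 64 mm across, 75 mm tall; origin at its underside
Mind the look-alikes: they are no part of the job. What is shaped like the part that bears slab_b_c but yellow is not meant.

How it is judged:
By the outcome, as a careful person would: the job done as asked, in the order asked, and still so for the second after the job is handed in, with the robot touching nothing.
It also fails if it takes over 69 s, if anything falls off the work surface, if the arm or the gripper's body presses on something with over 40 N, if the wrist force passes 120 N, or if a joint passes its speed limit or range.

## Robot

A 7-joint arm with a two-finger parallel gripper is mounted at the origin on the work surface. World frame = base frame: x ahead of the robot, y to its left, z up, the work surface at z = 0. Lengths are in m, angles in rad, forces in N, time in s.
With the tool pointing down it reaches from about 0.425 to 0.875 m from the base axis. Payload 8.4 kg.
Tool frame: the origin (TCP) lies at the very end of the fingers, on their centre line; the grasp point (between the pads) lies 19 mm behind it (arm.tcp_to_grasp is the distance from the TCP to the grasp point, in m); z points along the fingers, y is the line along which they close (so a half turn about z gives the same grasp; the last joint's range is limited). The gripper opens to 87 mm and grips with 3 to 60 N. Pads are 19 mm wide; open, the fingers measure 117 mm over their backs; the gripper's body (75 mm by 190 mm) begins 51 mm behind the grasp point.
Start: joints at [1.219, 0.333, 0.04, 1.465, -0.013, 1.343, -0.059], TCP at [0.163, -0.629, 0.223] pointing down, gripper open.
Joint ranges: [-2.58, 2.58], [-0.38, 2.09], [-1.3, 1.39], [0.25, 2.4], [-1.5, 4.64], [0.08, 2.09], [-2.65, 2.65]. Speed limits (rad/s): [2.22, 2.22, 2.79, 2.79, 3.14, 3.14, 3.14].

## Interface

Orientations are given as a unit quaternion [x, y, z, w].
In Python, from rig import arm gives the robot as it stands.
- The arm moves only by the shell command python3 -m jog 'ROWS'. ROWS is JSON, a list of rows, each a list of 7 numbers: the shift along the tool's x, y, z as a fraction of full scale, then the turn, a rotation vector about the tool's x, y, z as a fraction of full scale, then the closure, from 0 (fully open) to 1 (shut). A call has 1 to 10 rows; each row shifts and turns the commanded pose from where the row before left it, along the tool's axes as they then stand; what a row does not reach is not made up. Full scale, the value 1, is 5 cm for a shift and 0.12 rad for a turn. A row lasts 1/8 s, in which the tool goes at most 62.5 mm and 10.7 degrees, less where a joint would pass 70% of its speed; a pose out of reach is approached as far as the arm can. A call with a number of a shift or a turn outside -1 to 1 is refused whole. A call with a gripper value outside its range is refused whole. The fingers move at their own pace and stop on an object; the grip force is fixed at half the most. Time passes only in rows, so rows that do not move let the fingers close. It gives the time, the measured TCP pose, the force, the opening and the grip force at its end, in the units of the state.
- arm.state(): the state, without advancing time (a new reading comes with each control period).
- arm.get_image(name): name is "side" or "top" or "wrist"; returns a dict with "image" (420x560x3 uint8, blue, green, red), "fx", "fy", "cx", "cy" (pixels), "world_to_cam" (4x4, takes a point from world to camera coordinates). Camera axes: x right, y down, z forward; pixel columns grow to the right and rows downward; lengths in m; the calibration is good to about 2 mm. A picture is of the moment at which its call begins. There is no depth.
- arm.job_done(): hands the job in; it is judged then, once.
Trained networks look in the newest picture that a camera, given by its name, has taken for a name from the list of things; names that differ only in an ending like _2 or _b are one class to them, and where a whole thing is asked for, a point or a joint stands for the part that bears it (a point fixed in the world has none). Each returns a list of dicts, best first, with "confidence" (0 to 1); they miss things now and then, are a little off and sometimes report something else, mostly with a low value. They report only what shows in the picture. A call takes as long as a camera call. They do not tell look-alikes from the thing itself.
- arm.boxes_of(thing, camera): "bbox" ([left, top, right, bottom] in pixels, round what is visible of it).
- arm.regions_of(thing, camera): "region" (420x560 bool, what is visible of it) and "bbox" ([left, top, right, bottom] in pixels, round what is visible of it).
The state is a dict: "t": time; "joint_positions": joint angles; "qd": joint speeds; "joint_efforts": joint torques, N m; "tcp_pos": TCP position; "eef_rot": TCP orientation; "contact_force": force on the tool from outside, world axes, zero at the start; "torque": the same for the moment, N m; "opening": finger opening in m; "finger_force": force on a finger pad.
Only numpy, scipy, OpenCV 4.12 (cv2) and the standard library are available. Lean on these libraries where they do the work, as an engineer would, in place of code of your own. Each camera call takes 0.05 s, during which the arm holds its last target. There are 200 camera calls.

## Working session

There is one attempt and no reset: what is moved stays moved. The work goes in short steps, Python scripts to look and compute and a shell command to move; the robot and the scene stay as the last step left them, time stands still between calls to the robot, and variables do not carry over. Pictures are saved under pics/ and viewed, at most 10 in all, crops included, and the job is handed in when it is done.

```bash
mkdir -p pics; ls
cat > h.py <<'E'
import numpy as np, cv2
from rig import arm
from scipy.spatial.transform import Rotation as R
def snap(n,f=None):
    d=arm.get_image(n)
    if f: cv2.imwrite('pics/'+f,d['image'])
    return d
def proj(d,P):
    P=np.atleast_2d(P); T=np.array(d['world_to_cam']); c=P@T[:3,:3].T+T[:3,3]
    return np.c_[d['fx']*c[:,0]/c[:,2]+d['cx'],d['fy']*c[:,1]/c[:,2]+d['cy']]
def ray(d,u,v):
    T=np.array(d['world_to_cam']); r=T[:3,:3].T@np.array([(u-d['cx'])/d['fx'],(v-d['cy'])/d['fy'],1]); return -T[:3,:3].T@T[:3,3], r
def onz(d,u,v,z):
    o,r=ray(d,u,v); return o+r*(z-o[2])/r[2]
E
python3 - <<'E'
from h import *
for n in ['top','side']:
    d=snap(n,n+'0.png'); print(n,d['fx'],d['cx'],d['cy'],np.round(d['world_to_cam'],3).tolist())
    for t in ['cradle','keeper','slab_a_c','sheet_c','slab_b_c','tin','discs','cup']:
        print(t,[(np.round(b['bbox']).astype(int).tolist(),round(b['confidence'],2)) for b in arm.boxes_of(t,n)])
a=cv2.imread('pics/top0.png')
s=arm.state();print({k:np.round(v,3).tolist() for k,v in s.items()})
E
```

```text
pics
top 453.3820897996361 288.00516521173455 207.27853904698114 [[0.009, -1.0, -0.009, 0.006], [-0.985, -0.008, -0.174, 0.599], [0.174, 0.011, -0.985, 1.279], [0.0, 0.0, 0.0, 1.0]]
cradle [([212, 194, 241, 242], 0.77)]
keeper [([150, 200, 177, 221], 0.23)]
slab_a_c []
sheet_c [([322, 243, 350, 254], 0.72), ([211, 219, 232, 243], 0.52)]
slab_b_c [([379, 240, 408, 256], 0.79), ([413, 222, 444, 245], 0.72), ([381, 194, 405, 218], 0.72), ([416, 255, 452, 272], 0.65)]
tin [([282, 142, 304, 174], 0.76), ([151, 198, 173, 222], 0.66)]
discs [([153, 198, 172, 220], 0.98)]
cup [([351, 153, 374, 182], 0.66)]
side 431.54271591477345 277.1688202724794 209.75098174235177 [[-0.822, -0.569, -0.001, 0.474], [-0.445, 0.644, -0.622, 0.321], [0.355, -0.511, -0.783, 0.866], [0.0, 0.0, 0.0, 1.0]]
cradle [([196, 259, 271, 315], 0.94)]
keeper [([201, 262, 226, 286], 0.67)]
slab_a_c [([222, 268, 264, 307], 0.9)]
sheet_c [([325, 176, 350, 229], 0.82)]
slab_b_c [([315, 127, 343, 167], 0.75), ([392, 124, 419, 169], 0.7), ([358, 142, 386, 184], 0.69)]
tin [([202, 177, 238, 212], 0.61)]
discs [([138, 336, 177, 380], 0.63)]
cup [([266, 137, 287, 173], 0.59)]
{'t': 0.9, 'joint_positions': [1.219, 0.333, 0.04, 1.465, -0.013, 1.343, -0.058], 'qd': [0.001, -0.0, -0.0, -0.0, -0.001, 0.0, -0.001], 'joint_efforts': [-0.0, -65.61, 1.333, -40.406, -0.06, 0.035, 0.0], 'tcp_pos': [0.163, -0.629, 0.223], 'eef_rot': [0.992, 0.126, -0.0, -0.0], 'contact_force': [-0.032, 0.236, -0.475], 'torque': [0.019, -0.021, -0.034], 'finger_force': 0.0, 'opening': 0.087}
```

Run:
```python
import cv2
a=cv2.imread('pics/top0.png')[130:290,130:470]; cv2.imwrite('pics/t_c.png',cv2.resize(a,None,fx=2.35,fy=2.35,interpolation=cv2.INTER_CUBIC))
b=cv2.imread('pics/side0.png')[100:390,110:450]; cv2.imwrite('pics/s_c.png',cv2.resize(b,None,fx=2.05,fy=2.05,interpolation=cv2.INTER_CUBIC))
```

```text
(no output)
```

View pics/t_c.png

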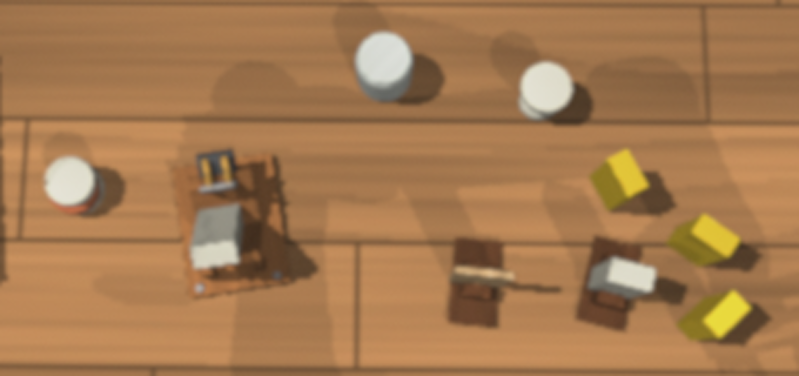

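View pics/s_c.png

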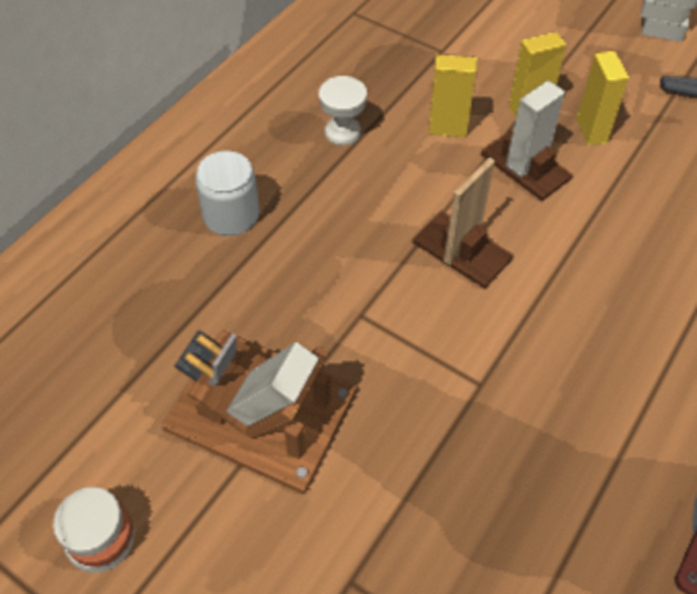

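Top view (crop → full px): rack with the pale slab A at ~(220,230), sheet in its stand at ~(335,247), pale slab in its stand at ~(395,247). There are three yellow blocks at ~(393,206), (429,233) and (434,263). The pale slab standing in a brown slotted stand is slab_b. The yellow ones are look-alikes, ruled out by colour and because they have no stand. The side crop, already enlarged, confirms this: the pale one is in the stand at full px ~(372,163).

```bash
cat >> h.py <<'E'
from scipy.optimize import minimize
S=4
def corners(dim,c,Rm):
    g=np.array([[i,j,k] for i in(-.5,.5) for j in(-.5,.5) for k in(-.5,.5)])*dim
    return g@Rm.T+c
def hullmask(d,C):
    p=proj(d,C); h=cv2.convexHull(((p+.5)*S).astype(np.float32))
    m=np.zeros((420*S,560*S),np.uint8); cv2.fillConvexPoly(m,np.round(h*16).astype(np.int32),1,shift=4); return m>0
def fit(views,dim,pose,x0,steps):
    big=[(d,cv2.resize(m.astype(np.float32),None,fx=S,fy=S,interpolation=cv2.INTER_LINEAR)>.5) for d,m in views]
    def f(q):
        c,Rm=pose(q); C=corners(dim,c,Rm); s=0
        for d,m in big:
            h=hullmask(d,C); s+=1-(h&m).sum()/max(1,(h|m).sum())
        return s
    x0=np.array(x0,float); sim=np.vstack([x0]+[x0+np.eye(len(x0))[i]*steps[i] for i in range(len(x0))])
    r=minimize(f,x0,method='Nelder-Mead',options=dict(initial_simplex=sim,xatol=2e-4,fatol=1e-4,maxiter=150)); return r.x,r.fun
def region(t,n,near):
    rs=arm.regions_of(t,n); rs=[r for r in rs if np.hypot((r['bbox'][0]+r['bbox'][2])/2-near[0],(r['bbox'][1]+r['bbox'][3])/2-near[1])<14]
    return rs[0]['region'] if rs else None
Ry=R.from_euler('y',-30,degrees=True)
DS=np.array([.008,.068,.13]); DB=np.array([.028,.052,.12])
def upright(h,z0=.01): return lambda q:(np.array([q[0],q[1],z0+h/2]),R.from_euler('z',q[2]).as_matrix())
def crad(q): Rm=(R.from_euler('z',q[2])*Ry).as_matrix(); return Rm
def slabA(q):   # q: corner point below slab mid (x,y), yaw
    Rm=crad(q); return np.array([q[0],q[1],.03])+Rm@[.014,0,.06],Rm
E
python3 - <<'E'
from h import *
D={n:snap(n) for n in('top','side')}
def reg(t,pt,ps): 
    return [(D[n],m) for n,m in (('top',region(t,'top',pt)),('side',region(t,'side',ps))) if m is not None]
for t,pt,ps,dim,P in (('sheet_c',(336,248),(338,203),DS,upright(.13)),('slab_b_c',(393,248),(372,163),DB,upright(.12)),('slab_a_c',(222,231),(243,288),DB,slabA)):
    V=reg(t,pt,ps); o=onz(D['top'],*pt,.1)
    x,f=fit(V,dim,P,[o[0],o[1],0],[.02,.02,.2]); print(t,len(V),np.round(x,4),round(f,3))
    for v in V: print('  single',np.round(fit([v],dim,P,x,[.01,.01,.1])[0],4))
E
```

```text
sheet_c 2 [ 0.4806 -0.1204 -0.0666] 0.294
  single [ 0.4802 -0.1225 -0.0619]
  single [ 0.481  -0.1191 -0.0664]
slab_b_c 2 [ 0.4803 -0.2922 -0.1797] 0.23
  single [ 0.4795 -0.292  -0.159 ]
  single [ 0.4803 -0.2907 -0.1701]
slab_a_c 2 [0.5447 0.1986 0.11  ] 0.167
  single [0.5439 0.1992 0.1655]
  single [0.5457 0.1991 0.0769]
```

```bash
cat >> h.py <<'E'
def toolR(Rc):  # tool z = -z_obj, tool y = -y_obj, tool x = x_obj
    return Rc@np.diag([1,-1,-1.])
def plan(p,Rm,shift_first=False):
    s=arm.state(); R0=R.from_quat(s['eef_rot']).as_matrix()
    rv=R.from_matrix(R0.T@Rm).as_rotvec()/.12
    F=R0 if shift_first else Rm
    print('turn',np.round(rv,2),'shift',np.round(F.T@(np.array(p)-s['tcp_pos'])/.05,2))
E
python3 - <<'E'
from h import *
plan([.4806,-.1204,.26],toolR(upright(.13)([0,0,-.066])[1]))
s=arm.state();print(s['t'])
E
```

```text
turn [-0.    0.    2.66] shift [  5.68 -10.58  -0.75]
1.3
```

```bash
python3 -m jog '[[0,0,-0.8,0,0,0.7,0],[0,0,-0.5,0,0,0.7,0],[0,0,0,0,0,0.7,0],[0,0,0,0,0,0.56,0],[0.4,-0.75,0,0,0,0,0],[0.4,-0.75,0,0,0,0,0],[0.4,-0.75,0,0,0,0,0],[0.4,-0.75,0,0,0,0,0],[0.4,-0.75,0,0,0,0,0],[0.4,-0.75,0,0,0,0,0]]'
python3 -m jog '[[0.4,-0.75,0,0,0,0,0],[0.4,-0.75,0,0,0,0,0],[0.4,-0.75,0,0,0,0,0],[0.4,-0.75,0,0,0,0,0],[0.4,-0.75,0,0,0,0,0],[0.4,-0.75,0,0,0,0,0],[0.4,-0.75,0,0,0,0,0],[0.4,-0.75,0,0,0,0,0],[0.08,-0.08,0,0,0,0,0],[0,0,0,0,0,0,0]]'
python3 - <<'E'
from h import *
d=snap('wrist','w1.png')
print([(np.round(b['bbox']).tolist(),b['confidence']) for b in arm.boxes_of('sheet_c','wrist')],proj(d,corners(DS,*upright(.13)([.4806,-.1204,-.066]))).round(0).tolist())
plan([.4806,-.1204,.26],toolR(upright(.13)([0,0,-.066])[1]))
m=region('sheet_c','wrist',proj(d,[.4806,-.1204,.1])[0])
print(m is not None and (m.sum(),fit([(d,m)],DS,upright(.13),[.4806,-.1204,-.066],[.01,.01,.1])))
E
```

```text
t: 2.55
tcp_pos: [0.2979, -0.4115, 0.2877]
eef_rot: [0.999, -0.033, 0.0, 0.0]
contact_force: [0.5, -0.3, 0.2]
opening: 0.0871
finger_force: 0.0
t: 3.8
tcp_pos: [0.481, -0.1207, 0.2875]
eef_rot: [0.999, -0.033, -0.0, 0.0]
contact_force: [0.1, -0.2, -0.1]
opening: 0.0869
finger_force: 0.0
[([237.0, 165.0, 315.0, 200.0], 0.91)] [[305.0, 171.0], [316.0, 195.0], [250.0, 171.0], [239.0, 195.0], [305.0, 164.0], [316.0, 186.0], [250.0, 164.0], [239.0, 186.0]]
turn [ 0.    0.   -0.02] shift [-0.   -0.02  0.55]
(np.int64(2018), (array([ 0.4799378 , -0.11829646, -0.08153439]), np.float64(0.07764544205222168)))
```

View pics/w1.png

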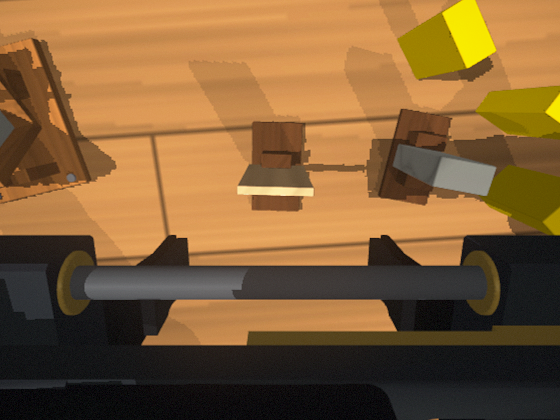

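```bash
python3 -m jog '[[0,0,0.8,0,0,0,0],[0,-0.03,0.8,0,0,0,0],[0,0,0.8,0,0,0,0],[0,0,0.6,0,0,0,0],[0,0,0.5,0,0,0,0],[0,0,0.43,0,0,0,0],[0,0,0,0,0,0,1],[0,0,0,0,0,0,1],[0,0,0,0,0,0,1],[0,0,0,0,0,0,1]]'
python3 -m jog '[[0,0,0,0,0,0,1],[0,0,0,0,0,0,1],[0,0,-0.1,0,0,0,1],[0,0,-0.2,0,0,0,1],[0,0,-0.3,0,0,0,1],[0,0,-0.6,0,0,0,1],[0,0,-0.8,0,0,0,1],[0,0,-0.8,0,0,0,1],[0,0,-0.6,0,0,0,1],[0,0,0,0,0,0,1]]'
python3 - <<'E'
from h import *
d=snap('wrist','w2.png'); e=snap('side')
s=arm.state(); T=R.from_quat(s['eef_rot']).as_matrix(); p=np.array(s['tcp_pos'])
# held pose: q = x offset of grasp centre, z of sheet centre below TCP..., pitch
def held(q):
    Rm=T@np.diag([1,-1,-1.])@R.from_euler('y',q[2]).as_matrix()
    g=p-T[:,2]*.019
    return g+T[:,0]*q[0]-Rm[:,2]*q[1],Rm
for n,dd in (('wrist',d),('side',e)):
    rs=arm.regions_of('sheet_c',n); pr=proj(dd,held([0,.035,0])[0])[0]
    print(n,pr.round(),[(np.round(r['bbox']).tolist(),round(r['confidence'],2)) for r in rs])
    rs=[r for r in rs if abs((r['bbox'][0]+r['bbox'][2])/2-pr[0])<30]
    if rs: print(fit([(dd,rs[0]['region'])],DS,held,[0,.035,0],[.005,.01,.1]))
print(s['opening'],s['finger_force'],s['tcp_pos'],s['t'])
E
```

```text
t: 5.2
tcp_pos: [0.4818, -0.1192, 0.0921]
eef_rot: [0.999, -0.033, 0.001, 0.0]
contact_force: [0.1, 0.1, 4.5]
opening: 0.0676
finger_force: 30.0
t: 6.45
tcp_pos: [0.4823, -0.1189, 0.2643]
eef_rot: [0.999, -0.033, 0.002, 0.001]
contact_force: [1.0, -0.2, -0.8]
opening: 0.0678
finger_force: 30.0
wrist [277. 245.] [([184.0, 206.0, 374.0, 324.0], 0.56)]
(array([-0.00178476,  0.03659986, -0.0102613 ]), np.float64(0.3463135490980592))
side [347. 152.] [([337.0, 121.0, 358.0, 181.0], 0.59)]
(array([-0.0134135 ,  0.06000278, -0.18521551]), np.float64(0.3170070661117026))
0.06799789151307283 29.996138034402975 [ 0.48095466 -0.11877126  0.26125777] 6.55
```

View pics/w2.png

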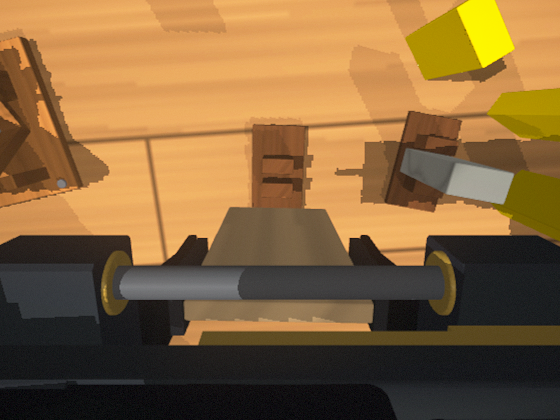

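Run:
```python
from h import *
d=arm.get_image('wrist')
s=arm.state(); T=R.from_quat(s['eef_rot']).as_matrix(); p=np.array(s['tcp_pos'])
for x,h,a in ((0,.035,0),(-.002,.035,0),(0,.035,.03),(0,.035,-.03),(0,.038,0)):
    Rm=T@np.diag([1,-1,-1.])@R.from_euler('y',a).as_matrix(); C=corners(DS,p-T[:,2]*.019+T[:,0]*x-Rm[:,2]*h,Rm)
    print(x,h,a,'bottom',proj(d,C[[0,2,4,6]]).round(1).tolist(),'top',proj(d,C[[1,3,5,7]]).round(1).tolist())
q=[.5447,.1986,.11]; Rm=crad(q)
plan(np.array([q[0],q[1],.03])+Rm@[.040,0,.215],toolR(Rm))
```

```text
0 0.035 0 bottom [[325.8, 216.2], [229.2, 216.2], [326.2, 205.2], [228.8, 205.2]] top [[372.9, 321.7], [180.8, 321.7], [374.4, 301.4], [179.3, 301.3]]
-0.002 0.035 0 bottom [[325.7, 218.9], [229.3, 218.9], [326.1, 208.0], [228.9, 208.0]] top [[372.5, 326.7], [181.2, 326.6], [374.0, 306.6], [179.7, 306.5]]
0 0.035 0.03 bottom [[325.7, 220.3], [229.3, 220.3], [326.1, 209.3], [229.0, 209.3]] top [[373.1, 319.6], [180.6, 319.6], [374.5, 298.9], [179.2, 298.8]]
0 0.035 -0.03 bottom [[326.0, 212.1], [229.1, 212.0], [326.4, 201.1], [228.7, 201.1]] top [[372.6, 323.8], [181.1, 323.7], [374.3, 303.9], [179.4, 303.8]]
0 0.038 0 bottom [[325.3, 215.0], [229.8, 215.0], [325.7, 204.1], [229.4, 204.1]] top [[370.8, 317.0], [183.0, 316.9], [372.2, 297.1], [181.5, 297.0]]
turn [ 0.38  4.37 -1.44] shift [ 0.21 -6.17  0.67]
```

```bash
python3 -m jog '[[0,0,0,0.06,0.73,-0.24,1],[0,0,0,0.06,0.73,-0.24,1],[0,0,0,0.06,0.73,-0.24,1],[0,0,0,0.06,0.73,-0.24,1],[0,0,0,0.06,0.73,-0.24,1],[0,0,0,0.06,0.72,-0.24,1],[0.03,-0.6,0,0,0,0,1],[0.03,-0.6,0,0,0,0,1],[0.03,-0.6,0,0,0,0,1],[0.03,-0.6,0,0,0,0,1]]'
python3 -m jog '[[0.03,-0.6,0,0,0,0,1],[0.03,-0.6,0,0,0,0,1],[0.03,-0.6,0,0,0,0,1],[0,-0.6,0,0,0,0,1],[0,-0.6,0,0,0,0,1],[0,-0.5,0,0,0,0,1],[0,-0.25,0.2,0,0,0,1],[0,0,0,0,0,0,1]]'
python3 - <<'E'
from h import *
q=[.5447,.1986,.11]; Rm=crad(q)
plan(np.array([q[0],q[1],.03])+Rm@[.040,0,.215],toolR(Rm))
d=snap('wrist','w3.png')
for t in ('slab_a_c','keeper','cradle'):
  for r in arm.regions_of(t,'wrist'): print(t,np.round(r['bbox']).tolist(),round(r['confidence'],2),r['region'].sum())
print('slabA proj',proj(d,corners(DB,*slabA(q))).round().tolist())
print(np.round(arm.state()['joint_positions'],2))
E
```

```text
t: 7.95
tcp_pos: [0.489, -0.0045, 0.2587]
eef_rot: [0.966, 0.054, 0.253, -0.015]
contact_force: [0.2, 0.4, -0.7]
opening: 0.0679
finger_force: 30.0
t: 8.95
tcp_pos: [0.4791, 0.1822, 0.2512]
eef_rot: [0.966, 0.055, 0.251, -0.014]
contact_force: [0.0, -0.8, -1.6]
opening: 0.0677
finger_force: 30.0
turn [-0.02  0.12  0.02] shift [-0.25 -0.18  0.2 ]
slab_a_c [241.0, 195.0, 296.0, 207.0] 0.9 642
keeper [253.0, 130.0, 295.0, 176.0] 0.72 1008
cradle [236.0, 131.0, 310.0, 207.0] 0.98 4414
slabA proj [[293.0, 217.0], [299.0, 263.0], [247.0, 217.0], [234.0, 263.0], [293.0, 193.0], [299.0, 230.0], [246.0, 193.0], [233.0, 230.0]]
[ 0.01 -0.32 -0.5   2.13  0.05  0.82 -1.99]
```

View pics/w3.png

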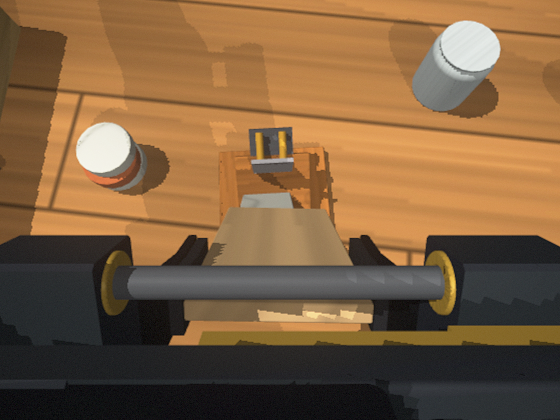

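Run:
```python
from h import *
d=snap('wrist'); img=cv2.resize(d['image'][110:240,190:360],None,fx=4.5,fy=4.5,interpolation=cv2.INTER_CUBIC)
q=[.5447,.1986,.11]; Rm=crad(q); o=np.array([q[0],q[1],.03])
P={'k2':[54,20,2],'k16':[54,20,16],'k48':[69,20,48],'K2':[54,-20,2],'K16':[54,-20,16],'K48':[69,-20,48],'l':[70,40,0],'L':[70,-40,0],'a':[28,26,0],'A':[28,-26,0],'b':[0,40,0],'B':[0,-40,0]}
for k,v in P.items():
    u=proj(d,o+Rm@(np.array(v)/1e3))[0]; print(k,u.round(1),end=' ')
    c=tuple(int(t) for t in (u+.5-[190,110])*4.5); cv2.circle(img,c,3,(255,0,255),-1); cv2.putText(img,k,c,0,.5,(0,255,0),1)
cv2.imwrite('pics/w3c.png',img)
```

```text
k2 [250.1 171.8] k16 [249.1 174.2] k48 [246.1 164.9] K2 [287.  171.8] K16 [287.3 174.2] K48 [288.2 165. ] l [231.4 156.8] L [305.7 156.8] a [245.3 194.6] A [292.2 194.7] b [233.5 218.7] B [304.4 218.7]
```

View pics/w3c.png

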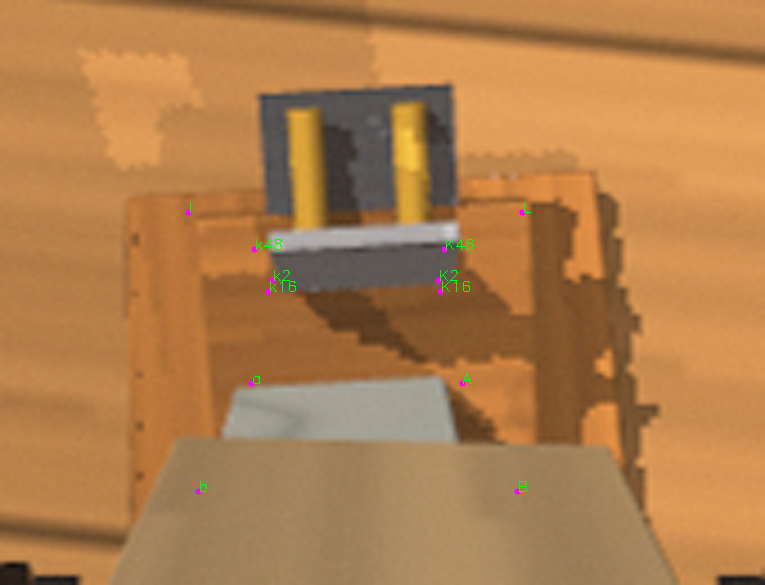

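Run:
```python
from h import *
from scipy.optimize import least_squares
d=snap('wrist')
f=lambda a:np.array(a)/4.5-.5+[190,110]
obs=[([69,20,48],f([271,250]),0),([69,-20,48],f([458,238]),0),([54,20,16],f([278,292]),0),([54,-20,16],f([447,284]),0),([28,26,0],f([238,388]),1),([28,-26,0],f([440,377]),1)]
def res(p):
    Rm=crad(p[:3]); o=np.array([p[0],p[1],.03])
    return np.concatenate([proj(d,o+Rm@(np.array(v)/1e3+[0,p[3]*m,0]))[0]-u for v,u,m in obs])
r=least_squares(res,[.5447,.1986,.11,0]); print(np.round(r.x,4),r.fun.round(1))
s=arm.state(); T=R.from_quat(s['eef_rot']); print(s['tcp_pos'],(R.from_matrix(crad(r.x).T)*T).as_rotvec(), np.round(s['joint_positions'],3))
# all-camera slab A re-fit in top/side from first poses skipped
q=r.x; Rm=crad(q)
for y in (0,q[3]): print(np.round(np.array([q[0],q[1],.03])+Rm@[.0,y,0],4))
plan(np.array([q[0],q[1],.03])+Rm@[.038,q[3],.190],toolR(Rm))
for n in('top','side'):
    e=snap(n,n+'3.png')
    for t in('slab_a_c','keeper'): print(n,t,[np.round(b['bbox']).tolist() for b in arm.boxes_of(t,n)])
    for L in ([69,20,48],[69,-20,48],[54,20,16],[54,-20,16]): print(proj(e,np.array([q[0],q[1],.03])+Rm@(np.array(L)/1e3))[0].round(1),end='')
```

```text
[0.5464 0.194  0.1718 0.0078] [-0.7  0.2 -0.3  0.4  0.3  0.1  0.9 -0.3 -1.  -0.1  1.  -0.4]
[0.47996329 0.18135601 0.25285283] [ 3.11132468 -0.08288517 -0.01871532] [ 0.013 -0.319 -0.505  2.129  0.051  0.817 -1.993]
[0.5464 0.194  0.03  ]
[0.5451 0.2017 0.03  ]
turn [ 0.24  0.1  -0.44] shift [-0.3  -0.18  0.74]
top slab_a_c [[214.0, 218.0, 230.0, 230.0]]
top keeper [[149.0, 201.0, 173.0, 224.0], [218.0, 203.0, 231.0, 210.0]]
[213.7 210.8][227.7 208.5][215.6 211.8][229.3 209.6]side slab_a_c [[221.0, 275.0, 261.0, 306.0]]
side keeper [[201.0, 263.0, 229.0, 287.0]]
[215.  278.5][224.6 263.1][215.7 286.3][225.  271.2]
```

```bash
cat >> h.py <<'E'
Q=[.5464,.194,.1718]; RC=crad(Q); OC=np.array([Q[0],Q[1],.03])
def cs():
    s=arm.state(); T=R.from_quat(s['eef_rot']).as_matrix()
    print('t',round(s['t'],2),'cradle tcp mm',np.round(RC.T@(np.array(s['tcp_pos'])-OC)*1e3,1),'F cradle',np.round(RC.T@np.array(s['contact_force']),1),'open',np.round(s['opening'],4),'rot',np.round(R.from_matrix(toolR(RC).T@T).as_rotvec(),3))
E
python3 -m jog '[[0,0,0,0.12,0.05,-0.22,1],[0,0,0,0.12,0.05,-0.22,1],[0,0,0,0,0,0,1]]'
python3 - <<'E'
from h import *
cs(); plan(OC+RC@[.038,.0045,.19],toolR(RC))
E
```

```text
t: 9.93
tcp_pos: [0.4798, 0.1817, 0.2526]
eef_rot: [0.962, 0.083, 0.258, -0.022]
contact_force: [0.1, 1.1, 0.0]
opening: 0.0676
finger_force: 30.0
t 9.93 cradle tcp mm [ 52.7  -0.7 226.6] F cradle [ 0.2  1.1 -0.1] open 0.0676 rot [-0. -0.  0.]
turn [ 0.  0. -0.] shift [-0.29 -0.1   0.73]
```

```bash
python3 -m jog '[[-0.15,-0.05,0.35,0,0,0,1],[-0.14,-0.05,0.38,0,0,0,1],[0,0,0.3,0,0,0,1],[0,0,0.3,0,0,0,1],[0,0,0,0,0,0,1]]'
python3 - <<'E'
from h import *
cs(); d=snap('wrist','w4.png')
E
```

```text
t: 10.55
tcp_pos: [0.4995, 0.1901, 0.1867]
eef_rot: [0.963, 0.083, 0.257, -0.022]
contact_force: [-0.1, 0.5, 0.1]
opening: 0.0677
finger_force: 30.0
t 10.55 cradle tcp mm [ 37.7   4.2 159.1] F cradle [0.1 0.5 0.1] open 0.0677 rot [-0.    -0.002  0.   ]
```

View pics/w4.png

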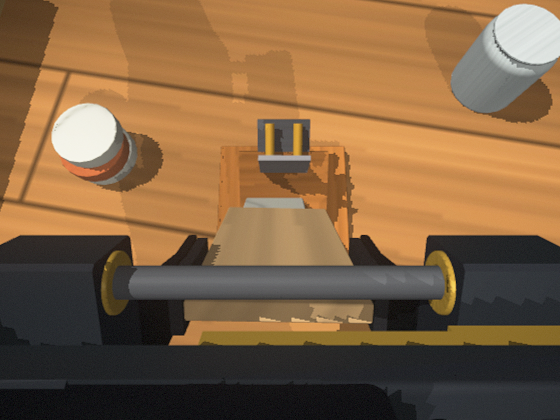

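```bash
python3 -m jog '[[0,0,0.3,0,0,0,1],[0,0,0.3,0,0,0,1],[0,0,0.3,0,0,0,1],[0,0,0.25,0,0,0,1],[0,0,0.2,0,0,0,1],[0,0,0,0,0,0,1]]'
python3 -c "
from h import *
cs()"
python3 -m jog '[[-0.04,0,0,0,0,0,1],[-0.04,0,0,0,0,0,1],[0,0,0,0,0,0,1]]'
python3 -c "
from h import *
cs()"
```

```text
t: 11.35
tcp_pos: [0.5325, 0.1961, 0.1283]
eef_rot: [0.963, 0.083, 0.257, -0.022]
contact_force: [0.1, -0.1, -1.0]
opening: 0.0677
finger_force: 30.0
t 11.35 cradle tcp mm [37.6  4.4 91.8] F cradle [-0.4 -0.1 -0.9] open 0.0677 rot [ 0.    -0.002 -0.   ]
t: 11.72
tcp_pos: [0.5292, 0.1956, 0.1277]
eef_rot: [0.962, 0.083, 0.258, -0.022]
contact_force: [-0.4, -0.2, 0.2]
opening: 0.0676
finger_force: 30.0
t 11.72 cradle tcp mm [34.4  4.5 92.9] F cradle [-0.3 -0.1  0.4] open 0.0676 rot [-0.  0. -0.]
```

```bash
for i in 1; do python3 -m jog '[[-0.03,0,0,0,0,0,1],[0,0,0,0,0,0,1]]'; python3 -c "
from h import *
cs()"; done
python3 -m jog '[[-0.03,0,0,0,0,0,1],[0,0,0,0,0,0,1]]'; python3 -c "
from h import *
cs()"
```

```text
t: 11.98
tcp_pos: [0.5286, 0.1955, 0.1274]
eef_rot: [0.962, 0.083, 0.259, -0.022]
contact_force: [2.9, -0.3, 2.0]
opening: 0.0676
finger_force: 30.0
t 11.97 cradle tcp mm [33.7  4.6 93. ] F cradle [ 3.4 -0.8  0.3] open 0.0676 rot [ 0.     0.002 -0.   ]
t: 12.22
tcp_pos: [0.5283, 0.1956, 0.1275]
eef_rot: [0.962, 0.083, 0.26, -0.023]
contact_force: [7.5, -0.1, 0.8]
opening: 0.0675
finger_force: 30.0
t 12.22 cradle tcp mm [33.6  4.6 93.2] F cradle [ 6.8 -1.3 -3. ] open 0.0675 rot [ 0.001  0.003 -0.   ]
```

```bash
python3 -m jog '[[0.025,0,0,0,0,0,1],[0,0,0.06,0,0,0,1],[0,0,0.06,0,0,0,1],[0,0,0.04,0,0,0,1],[0,0,0,0,0,0,1]]'; python3 -c "
from h import *
cs()"
python3 -m jog '[[0,0,0.03,0,0,0,1],[0,0,0.02,0,0,0,1],[0,0,0,0,0,0,1]]'; python3 -c "
from h import *
cs()"
```

```text
t: 12.85
tcp_pos: [0.5325, 0.1965, 0.12]
eef_rot: [0.962, 0.083, 0.258, -0.023]
contact_force: [8.7, 1.6, 1.5]
opening: 0.0677
finger_force: 30.0
t 12.85 cradle tcp mm [33.5  4.8 84.6] F cradle [ 8.4  0.1 -3.2] open 0.0677 rot [ 0.001  0.001 -0.   ]
t: 13.22
tcp_pos: [0.5337, 0.1967, 0.118]
eef_rot: [0.962, 0.083, 0.258, -0.023]
contact_force: [7.0, 0.5, 3.8]
opening: 0.0678
finger_force: 30.0
t 13.22 cradle tcp mm [33.5  4.8 82.2] F cradle [ 7.9 -0.7 -0.2] open 0.0678 rot [ 0.001  0.001 -0.   ]
```

```bash
python3 -m jog '[[0.01,0,0.02,0,0,0,1],[0.01,0,0.02,0,0,0,1],[0,0,0,0,0,0,1]]'; python3 -c "
from h import *
cs()"
python3 -m jog '[[0,0,0.02,0,0,0,1],[0,0,0,0,0,0,1]]'; python3 -c "
from h import *
cs()"
```

```text
t: 13.6
tcp_pos: [0.5348, 0.1977, 0.1175]
eef_rot: [0.962, 0.084, 0.258, -0.022]
contact_force: [-15.6, -1.9, 25.6]
opening: 0.0677
finger_force: 30.0
t 13.6 cradle tcp mm [34.4  5.7 81.1] F cradle [-0.7  0.7 30. ] open 0.0677 rot [ 0.     0.001 -0.001]
t: 13.85
tcp_pos: [0.5355, 0.1978, 0.1171]
eef_rot: [0.962, 0.084, 0.259, -0.022]
contact_force: [-17.8, -3.0, 29.2]
opening: 0.0675
finger_force: 30.0
t 13.85 cradle tcp mm [34.9  5.6 80.5] F cradle [-1.   0.1 34.4] open 0.0675 rot [ 0.     0.002 -0.002]
```

```bash
python3 -m jog '[[-0.02,0,-0.04,0,0,0,1],[0,0,0,0,0,0,1]]'; python3 -c "
from h import *
cs()"
```

```text
t: 14.1
tcp_pos: [0.5341, 0.1971, 0.1174]
eef_rot: [0.962, 0.083, 0.259, -0.023]
contact_force: [5.0, 2.2, 5.3]
opening: 0.0682
finger_force: 30.0
t 14.1 cradle tcp mm [33.7  5.2 81.4] F cradle [7.3 1.3 1.9] open 0.0682 rot [ 0.001  0.002 -0.001]
```

Contact is light against both the ledge and the slab, so I'll release the sheet and withdraw along the rack's up-axis.

```bash
python3 -m jog '[[0,0,0,0,0,0,0.5],[0,0,0,0,0,0,0],[0,0,0,0,0,0,0],[0,0,0,0,0,0,0],[0.1,0,-0.2,0,0,0,0],[0.1,0,-0.5,0,0,0,0],[0.1,0,-0.7,0,0,0,0],[0,0,-0.8,0,0,0,0],[0,0,-0.5,0,0,0,0],[0,0,0,0,0,0,0]]'
python3 - <<'E'
from h import *
cs()
d=snap('wrist')
cv2.imwrite('pics/w5.png',np.hstack([cv2.resize(d['image'][100:260,170:390],None,fx=3.5,fy=3.5)]))
e=snap('side'); 
for t in('sheet_c','slab_a_c'):
    print(t,[(np.round(b['bbox']).tolist(),round(b['confidence'],2)) for b in arm.boxes_of(t,'side')],[(np.round(b['bbox']).tolist(),round(b['confidence'],2)) for b in arm.boxes_of(t,'wrist')])
print('pred sheet',proj(d,corners(DS,OC+RC@[.0335,.005,.065],RC)).round(1).tolist())
print('pred slabA',proj(d,corners(DB,OC+RC@[.0155,.006,.06],RC)).round(1).tolist())
E
```

```text
t: 15.35
tcp_pos: [0.4799, 0.1873, 0.2427]
eef_rot: [0.962, 0.083, 0.259, -0.022]
contact_force: [0.5, 0.4, 0.1]
opening: 0.087
finger_force: 0.0
t 15.35 cradle tcp mm [ 48.6   4.8 217.5] F cradle [ 0.5  0.3 -0.1] open 0.087 rot [ 0.     0.003 -0.001]
sheet_c [([217.0, 274.0, 246.0, 304.0], 0.66)] [([235.0, 188.0, 329.0, 236.0], 0.71)]
slab_a_c [([224.0, 281.0, 260.0, 309.0], 0.72)] [([241.0, 235.0, 312.0, 267.0], 0.72)]
pred sheet [[309.0, 193.5], [323.7, 233.3], [246.1, 193.5], [230.8, 233.2], [309.1, 186.3], [324.0, 222.8], [246.0, 186.3], [230.4, 222.8]]
pred slabA [[300.2, 218.3], [309.4, 263.1], [253.0, 218.3], [242.6, 263.0], [300.6, 193.5], [310.2, 228.9], [252.6, 193.5], [241.7, 228.9]]
```

View pics/w5.png

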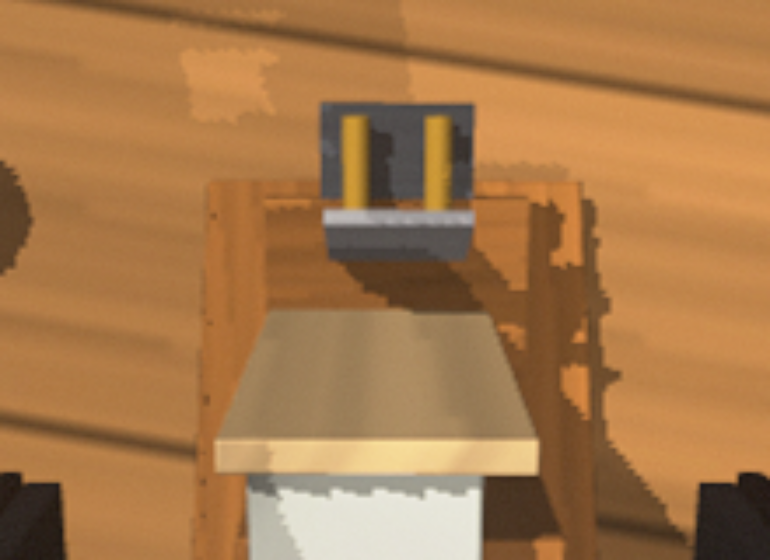

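Run:
```python
from h import *
p=[.4803,-.2922,.27]; Rt=toolR(upright(.12)([0,0,-.17])[1])
plan(p,Rt,True); cs()
```

```text
turn [-0.74 -4.3   2.78] shift [-1.11  9.44 -1.34]
t 15.65 cradle tcp mm [ 46.7   4.3 215.1] F cradle [ 0.1 -0.4  0.4] open 0.0872 rot [-0.    -0.002 -0.   ]
```

```bash
python3 -m jog '[[0,0.6,0,0,0,0,0],[-0.1,0.8,0,0,0,0,0],[-0.1,0.9,-0.1,0,0,0,0],[-0.1,0.9,-0.1,0,0,0,0],[-0.1,0.9,-0.1,0,0,0,0],[-0.1,0.9,-0.1,0,0,0,0],[-0.1,0.9,-0.1,0,0,0,0],[-0.1,0.9,-0.1,0,0,0,0],[-0.1,0.9,-0.1,0,0,0,0],[-0.1,0.9,-0.1,0,0,0,0]]'
python3 -m jog '[[0,0.5,0,-0.12,-0.72,0.46,0],[0,0,0,-0.12,-0.72,0.46,0],[0,0,0,-0.12,-0.72,0.46,0],[0,0,0,-0.12,-0.72,0.46,0],[0,0,0,-0.12,-0.72,0.46,0],[0,0,0,-0.12,-0.72,0.46,0],[0,0,0,0,0,0,0]]'
python3 - <<'E'
from h import *
q=[.4803,-.2922,-.17]
d=snap('wrist'); pr=proj(d,[.4803,-.2922,.09])[0]
rs=arm.regions_of('slab_b_c','wrist'); print(pr,[(np.round(r['bbox']).tolist(),round(r['confidence'],2)) for r in rs])
m=region('slab_b_c','wrist',pr)
if m is not None: print(fit([(d,m)],DB,upright(.12),q,[.01,.01,.1]))
plan([*q[:2],.20],toolR(upright(.12)(q)[1])); cs()
E
```

```text
t: 16.9
tcp_pos: [0.495, -0.2484, 0.2524]
eef_rot: [0.963, 0.083, 0.257, -0.022]
contact_force: [0.8, 0.2, -0.8]
opening: 0.0869
finger_force: 0.0
t: 17.77
tcp_pos: [0.5007, -0.2708, 0.2514]
eef_rot: [0.997, -0.082, -0.002, -0.001]
contact_force: [0.3, 0.2, -0.5]
opening: 0.0873
finger_force: 0.0
[304.30622066 203.76174925] [([250.0, 22.0, 315.0, 103.0], 0.87), ([356.0, 108.0, 454.0, 170.0], 0.84), ([374.0, 182.0, 470.0, 268.0], 0.71), ([271.0, 174.0, 337.0, 233.0], 0.58)]
(array([ 0.4810859 , -0.28861021, -0.23967065]), np.float64(0.0880820695807315))
turn [-0.02 -0.    0.03] shift [-0.3   0.46  1.05]
t 17.93 cradle tcp mm [   1.9 -450.9  256. ] F cradle [ 0.   0.9 -0.7] open 0.0872 rot [-0.086 -0.518  0.331]
```

```bash
python3 -m jog '[[-0.15,0.2,0.5,0,0,0.15,0],[-0.15,0.2,0.4,0,0,0.15,0],[0,0,0,0,0,0,0]]'
python3 - <<'E'
from h import *
q=[.481,-.290,-.2]
d=snap('wrist','w6.png'); pr=proj(d,[.481,-.29,.09])[0]
rs=arm.regions_of('slab_b_c','wrist'); print(pr,[(np.round(r['bbox']).tolist(),round(r['confidence'],2)) for r in rs])
m=region('slab_b_c','wrist',pr)
if m is not None:
    x,f=fit([(d,m)],DB,upright(.12),q,[.01,.01,.1]); print(x,f,proj(d,corners(DB,*upright(.12)(x))).round().tolist())
    q=(np.array(q)+x)/2
    plan([*q[:2],.08],toolR(upright(.12)(q)[1]))
print(arm.state()['tcp_pos'])
E
```

```text
t: 18.3
tcp_pos: [0.4793, -0.289, 0.2073]
eef_rot: [0.995, -0.102, -0.001, -0.001]
contact_force: [0.1, 0.4, 0.6]
opening: 0.0871
finger_force: 0.0
[278.79604774 195.92241117] [([342.0, 74.0, 456.0, 145.0], 0.78), ([368.0, 171.0, 478.0, 267.0], 0.77), ([202.0, 2.0, 285.0, 84.0], 0.76), ([240.0, 164.0, 316.0, 229.0], 0.59)]
[ 0.48055938 -0.28959909 -0.2520259 ] 0.06675334772060104 [[303.0, 193.0], [314.0, 231.0], [253.0, 190.0], [240.0, 228.0], [305.0, 165.0], [317.0, 192.0], [253.0, 163.0], [241.0, 189.0]]
turn [-0.02 -0.01  0.2 ] shift [-0.01  0.03  2.59]
[ 0.48188945 -0.28828784  0.20928333]
```

View pics/w6.png

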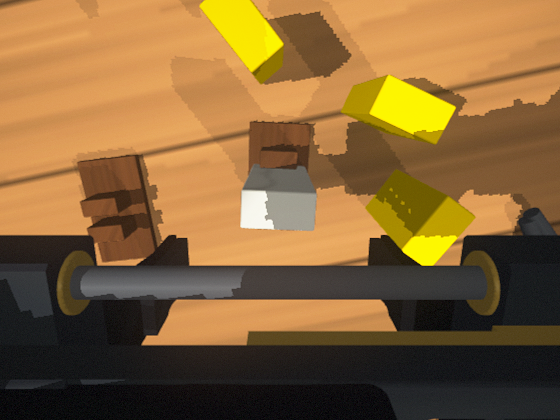

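Run:
```python
from h import *
q=[.481,-.2896,-.22]; Rm=upright(.12)(q)[1]
d=snap('wrist'); im=d['image']
hsv=cv2.cvtColor(im,cv2.COLOR_BGR2HSV); Y=(hsv[...,0]>22)&(hsv[...,0]<34)&(hsv[...,1]>180)
for z in (.06,.08,.10,.12):
    for x in (-.015,0,.015):
        p=proj(d,np.array([q[0],q[1],z])+Rm@[x,-.062,0])[0]; print(z,x,p.round(),bool(Y[int(p[1]),int(p[0])]),end=' | ')
e=snap('top'); 
hsv=cv2.cvtColor(e['image'],cv2.COLOR_BGR2HSV); Yt=((hsv[...,0]>22)&(hsv[...,0]<34)&(hsv[...,1]>180)).astype(np.uint8)
n,l,st,c=cv2.connectedComponentsWithStats(Yt)
for s in st[1:]:
    if s[4]>60:print(s, 'left-edge y at z=0/.12', onz(e,s[0],s[1]+s[3]/2,0).round(3),onz(e,s[0],s[1]+s[3]/2,.12).round(3))
```

```text
0.06 -0.015 [349. 208.] False | 0.06 0 [350. 192.] False | 0.06 0.015 [351. 175.] False | 0.08 -0.015 [353. 215.] False | 0.08 0 [354. 197.] False | 0.08 0.015 [356. 180.] False | 0.1 -0.015 [358. 222.] False | 0.1 0 [360. 203.] False | 0.1 0.015 [361. 184.] False | 0.12 -0.015 [364. 230.] False | 0.12 0 [366. 210.] False | 0.12 0.015 [367. 190.] False | [382 195  24  22 316] left-edge y at z=0/.12 [ 0.615 -0.275  0.   ] [ 0.593 -0.251  0.12 ]
```

```bash
python3 -m jog '[[0,0.02,0.3,0,0,0.1,0.15],[0,0,0.6,0,0,0.05,0.15],[0,0,0.6,0,0,0,0.15],[0,0,0.5,0,0,0,0.15],[0,0,0.36,0,0,0,0.15],[0,0,0.2,0,0,0,0.15],[0,0,0,0,0,0,0.15]]'; python3 -m jog '[[0,0,0,0,0,0,1],[0,0,0,0,0,0,1],[0,0,0,0,0,0,1],[0,0,0,0,0,0,1],[0,0,0,0,0,0,1]]'
```

```text
t: 19.42
tcp_pos: [0.4809, -0.289, 0.0797]
eef_rot: [0.994, -0.11, -0.001, -0.001]
contact_force: [-0.5, -0.6, 0.7]
opening: 0.0743
finger_force: 0.0
t: 20.05
tcp_pos: [0.4814, -0.2892, 0.0806]
eef_rot: [0.994, -0.11, 0.0, -0.001]
contact_force: [-1.1, 1.4, 5.8]
opening: 0.052
finger_force: 29.8
```

```bash
python3 -m jog '[[0,0,-0.1,0,0,0,1],[0,0,-0.2,0,0,0,1],[0,0,-0.3,0,0,0,1],[0,0,-0.4,0,0,0,1],[0,0,-0.6,0,0,0,1],[0,0,-0.7,0,0,0,1],[0,0,-0.7,0,0,0,1],[0,0,-0.5,0,0,0,1],[0,0,-0.3,0,0,0,1],[0,0,0,0,0,0,1]]'
python3 - <<'E'
from h import *
d=snap('wrist','w7.png'); s=arm.state(); T=R.from_quat(s['eef_rot']).as_matrix(); p=np.array(s['tcp_pos'])
print(p,s['contact_force'],s['opening'])
for x,h,a in ((0,.0295,0),(0.003,.0295,0),(0,.0295,.04),(0,.0295,-.04)):
    Rm=T@np.diag([1,-1,-1.])@R.from_euler('y',a).as_matrix(); C=corners(DB,p-T[:,2]*.019+T[:,0]*x-Rm[:,2]*h,Rm)
    print(x,h,a,'bottom',proj(d,C[[0,2,4,6]]).round(1).tolist(),'top',proj(d,C[[1,3,5,7]]).round(1).tolist())
plan(OC+RC@[.066,.005,.225],toolR(RC),True)
E
```

```text
t: 21.3
tcp_pos: [0.4814, -0.2897, 0.2711]
eef_rot: [0.994, -0.11, 0.001, -0.001]
contact_force: [0.5, 0.5, -4.0]
opening: 0.0519
finger_force: 29.8
[ 0.48094722 -0.28943624  0.26988793] [-0.26632069  0.49045978 -3.8835926 ] 0.05172862214575715
0 0.0295 0 bottom [[315.1, 235.0], [239.3, 235.0], [316.2, 195.3], [238.2, 195.3]] top [[347.9, 346.3], [204.7, 346.2], [351.9, 275.5], [200.5, 275.5]]
0.003 0.0295 0 bottom [[315.2, 230.9], [239.2, 230.9], [316.3, 190.9], [238.1, 190.9]] top [[348.3, 339.1], [204.3, 339.0], [352.4, 267.4], [200.1, 267.4]]
0 0.0295 0.04 bottom [[315.1, 240.2], [239.4, 240.2], [316.0, 200.3], [238.4, 200.3]] top [[348.4, 344.3], [204.2, 344.2], [351.7, 271.5], [200.7, 271.5]]
0 0.0295 -0.04 bottom [[315.2, 229.8], [239.2, 229.8], [316.4, 190.3], [237.9, 190.2]] top [[347.5, 348.1], [205.2, 348.1], [352.0, 279.5], [200.4, 279.5]]
turn [ 0.84  4.31 -3.2 ] shift [-1.9  -9.39  0.26]
```

View pics/w7.png

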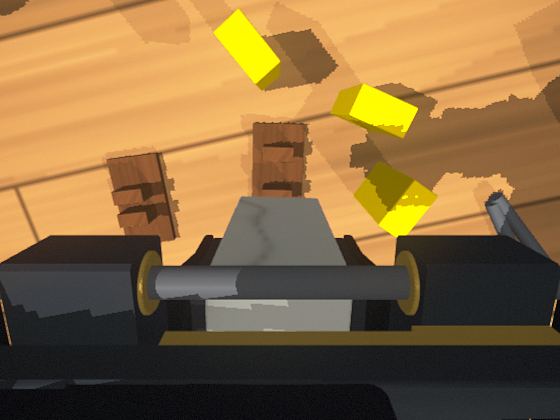

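```bash
python3 -m jog '[[0,0,0,0.12,0.62,-0.46,1],[0,0,0,0.12,0.62,-0.46,1],[0,0,0,0.12,0.62,-0.46,1],[0,0,0,0.12,0.62,-0.46,1],[0,0,0,0.12,0.62,-0.46,1],[0,0,0,0.12,0.62,-0.46,1],[0,0,0,0.12,0.59,-0.44,1],[0,0,0,0,0,0,1]]'
python3 - <<'E'
from h import *
plan(OC+RC@[.066,.005,.225],toolR(RC))
print(arm.state()['contact_force'],arm.state()['joint_positions'])
E
```

```text
t: 22.35
tcp_pos: [0.4793, -0.2896, 0.2682]
eef_rot: [0.963, 0.082, 0.257, -0.023]
contact_force: [-0.3, -0.7, -3.5]
opening: 0.052
finger_force: 29.8
turn [-0.01  0.02 -0.02] shift [ 1.52 -9.4   1.11]
[-0.28735159 -0.66284895 -3.46550106] [ 0.08573721 -0.15939531  0.58298499  1.97753437 -0.36204664  0.97270879
 -0.56671867]
```

```bash
python3 -m jog '[[0.1,-0.4,0,0,0,0,1],[0.15,-0.6,0,0,0,0,1],[0.15,-0.75,0,0,0,0,1],[0.15,-0.75,0,0,0,0,1],[0.15,-0.75,0,0,0,0,1],[0.15,-0.75,0,0,0,0,1],[0.15,-0.75,0,0,0,0,1],[0.15,-0.75,0,0,0,0,1],[0.15,-0.75,0,0,0,0,1],[0.15,-0.75,0,0,0,0,1]]'
python3 -m jog '[[0.1,-0.75,0.1,0,0,0,1],[0,-0.7,0.2,0,0,0,1],[0,-0.5,0.2,0,0,0,1],[0,-0.4,0.2,0,0,0,1],[0,0,0,0,0,0,1]]'
python3 - <<'E'
from h import *
cs(); plan(OC+RC@[.056,.005,.195],toolR(RC))
d=snap('wrist')
for t in ('sheet_c','keeper'): print(t,[(np.round(b['bbox']).tolist(),round(b['confidence'],2)) for b in arm.boxes_of(t,'wrist')])
for L in ([37.5,39,130],[37.5,-29,130]): print(proj(d,OC+RC@(np.array(L)/1e3))[0].round())
E
```

```text
t: 23.6
tcp_pos: [0.4965, 0.0595, 0.3037]
eef_rot: [0.964, 0.083, 0.252, -0.023]
contact_force: [0.3, 0.3, -3.9]
opening: 0.052
finger_force: 29.8
t: 24.22
tcp_pos: [0.4966, 0.1797, 0.2754]
eef_rot: [0.964, 0.085, 0.252, -0.024]
contact_force: [0.2, -0.7, -3.8]
opening: 0.0524
finger_force: 29.8
t 24.23 cradle tcp mm [ 78.1  -5.6 238.2] F cradle [-1.8 -0.7 -3.3] open 0.0524 rot [ 0.005 -0.012 -0.003]
turn [-0.04  0.1   0.02] shift [-0.44 -0.21  0.86]
sheet_c []
keeper [([258.0, 155.0, 298.0, 197.0], 0.62)]
[223. 248.]
[307. 248.]
```

```bash
python3 -m jog '[[-0.22,-0.1,0.2,-0.04,0.1,0.02,1],[-0.22,-0.11,0.2,0,0,0,1],[0,0,0.2,0,0,0,1],[0,0,0.26,0,0,0,1],[0,0,0,0,0,0,1],[0,0,0,0,0,0,1]]'
python3 - <<'E'
from h import *
cs(); plan(OC+RC@[.054,.005,.131],toolR(RC))
d=snap('wrist')
for t in ('sheet_c','keeper'): print(t,[(np.round(b['bbox']).tolist(),round(b['confidence'],2)) for b in arm.boxes_of(t,'wrist')])
E
```

```text
t: 25.12
tcp_pos: [0.4984, 0.1884, 0.2288]
eef_rot: [0.962, 0.082, 0.259, -0.022]
contact_force: [0.0, 0.6, -3.4]
opening: 0.0518
finger_force: 29.8
t 25.12 cradle tcp mm [ 57.6   2.7 196.3] F cradle [-1.6  0.6 -3. ] open 0.0518 rot [-0.     0.003  0.002]
turn [ 0.   -0.02 -0.02] shift [-0.07 -0.05  1.31]
sheet_c []
keeper [([261.0, 146.0, 307.0, 189.0], 0.57)]
```

```bash
python3 -m jog '[[0,-0.04,0.15,0,0,0,1],[-0.02,0,0.2,0,0,0,1],[-0.02,0,0.25,0,0,0,1],[0,0,0.25,0,0,0,1],[0,0,0.2,0,0,0,1],[0,0,0.15,0,0,0,1],[0,0,0.1,0,0,0,1],[0,0,0,0,0,0,1]]'
python3 - <<'E'
from h import *
cs(); plan(OC+RC@[.052,.005,.120],toolR(RC))
E
```

```text
t: 26.28
tcp_pos: [0.5283, 0.1956, 0.1712]
eef_rot: [0.962, 0.082, 0.259, -0.022]
contact_force: [-0.6, -0.1, -4.6]
opening: 0.0521
finger_force: 29.8
t 26.27 cradle tcp mm [ 55.4   4.7 131. ] F cradle [-2.9 -0.  -3.6] open 0.0521 rot [-0.     0.002  0.002]
turn [ 0.   -0.02 -0.01] shift [-0.07 -0.01  0.22]
```

```bash
python3 -m jog '[[-0.03,0,0,0,0,0,1],[-0.02,0,0,0,0,0,1],[0,0,0,0,0,0,1]]'; python3 -c "
from h import *
cs()"
python3 -m jog '[[-0.02,0,0,0,0,0,1],[0,0,0,0,0,0,1]]'; python3 -c "
from h import *
cs()"
```

```text
t: 26.65
tcp_pos: [0.5261, 0.1953, 0.1704]
eef_rot: [0.962, 0.082, 0.259, -0.022]
contact_force: [0.4, -0.2, -3.3]
opening: 0.0518
finger_force: 29.8
t 26.65 cradle tcp mm [ 53.1   4.8 131.5] F cradle [-1.3 -0.2 -3.1] open 0.0518 rot [-0.001  0.003  0.002]
t: 26.9
tcp_pos: [0.5252, 0.1951, 0.1697]
eef_rot: [0.962, 0.082, 0.259, -0.022]
contact_force: [0.5, -0.4, -3.1]
opening: 0.0519
finger_force: 29.8
t 26.9 cradle tcp mm [ 51.9   4.7 131.3] F cradle [-1.2 -0.4 -2.9] open 0.0519 rot [-0.001  0.003  0.002]
```

```bash
python3 -m jog '[[-0.02,0,0,0,0,0,1],[0,0,0,0,0,0,1]]'; python3 -c "
from h import *
cs()"
python3 -m jog '[[-0.02,0,0,0,0,0,1],[0,0,0,0,0,0,1]]'; python3 -c "
from h import *
cs()"
```

```text
t: 27.15
tcp_pos: [0.5249, 0.1952, 0.1697]
eef_rot: [0.962, 0.082, 0.26, -0.022]
contact_force: [3.1, 1.0, -3.1]
opening: 0.0522
finger_force: 29.7
t 27.15 cradle tcp mm [ 51.7   4.8 131.5] F cradle [ 1.2  0.4 -4.3] open 0.0522 rot [-0.     0.004  0.002]
t: 27.4
tcp_pos: [0.5246, 0.1951, 0.1697]
eef_rot: [0.962, 0.082, 0.26, -0.023]
contact_force: [5.2, -0.8, -3.2]
opening: 0.0522
finger_force: 29.7
t 27.4 cradle tcp mm [ 51.4   4.8 131.6] F cradle [ 2.7 -1.7 -5.3] open 0.0522 rot [-0.     0.005  0.002]
```

```bash
python3 -m jog '[[0.025,0,0,0,0,0,1],[0,0,0.08,0,0,0,1],[0,0,0.08,0,0,0,1],[0,0,0.08,0,0,0,1],[0,0,0.06,0,0,0,1],[0,0,0.04,0,0,0,1],[0,0,0,0,0,0,1]]'; python3 -c "
from h import *
cs()"
python3 -m jog '[[0,0,0.04,0,0,0,1],[0,0,0.04,0,0,0,1],[0,0,0.04,0,0,0,1],[0,0,0,0,0,0,1]]'; python3 -c "
from h import *
cs()"
```

```text
t: 28.28
tcp_pos: [0.5333, 0.1966, 0.1546]
eef_rot: [0.962, 0.082, 0.259, -0.022]
contact_force: [5.8, 1.2, -3.2]
opening: 0.0519
finger_force: 29.7
t 28.27 cradle tcp mm [ 51.5   4.8 114.1] F cradle [ 3.5  0.2 -5.8] open 0.0519 rot [-0.     0.003  0.002]
t: 28.78
tcp_pos: [0.5363, 0.1971, 0.1495]
eef_rot: [0.962, 0.082, 0.259, -0.022]
contact_force: [5.5, 0.1, -2.2]
opening: 0.0521
finger_force: 29.7
t 28.77 cradle tcp mm [ 51.6   4.8 108.2] F cradle [ 3.6 -0.9 -4.6] open 0.0521 rot [-0.     0.003  0.001]
```

```bash
python3 -m jog '[[0,0,0.04,0,0,0,1],[0,0,0.04,0,0,0,1],[0,0,0.04,0,0,0,1],[0,0,0,0,0,0,1]]'; python3 -c "
from h import *
cs()"
python3 -m jog '[[0,0,0.04,0,0,0,1],[0,0,0.04,0,0,0,1],[0,0,0.04,0,0,0,1],[0,0,0,0,0,0,1]]'; python3 -c "
from h import *
cs()"
```

```text
t: 29.28
tcp_pos: [0.5392, 0.1977, 0.1443]
eef_rot: [0.962, 0.082, 0.259, -0.022]
contact_force: [5.9, 1.4, 0.1]
opening: 0.0523
finger_force: 29.7
t 29.27 cradle tcp mm [ 51.6   4.9 102.2] F cradle [ 5.3  0.4 -2.9] open 0.0523 rot [-0.     0.003  0.001]
t: 29.78
tcp_pos: [0.5422, 0.1982, 0.1392]
eef_rot: [0.962, 0.082, 0.259, -0.022]
contact_force: [4.0, 0.9, 1.6]
opening: 0.0523
finger_force: 29.6
t 29.77 cradle tcp mm [51.6  4.8 96.2] F cradle [ 4.4  0.2 -0.6] open 0.0523 rot [-0.     0.003  0.002]
```

```bash
python3 -m jog '[[0,0,0.04,0,0,0,1],[0,0,0.04,0,0,0,1],[0,0,0.04,0,0,0,1],[0,0,0.04,0,0,0,1],[0,0,0,0,0,0,1]]'; python3 -c "
from h import *
cs()"
python3 -m jog '[[0,0,0.04,0,0,0,1],[0,0,0.04,0,0,0,1],[0,0,0.04,0,0,0,1],[0,0,0,0,0,0,1]]'; python3 -c "
from h import *
cs()"
```

```text
t: 30.4
tcp_pos: [0.5461, 0.1989, 0.1322]
eef_rot: [0.962, 0.082, 0.259, -0.022]
contact_force: [3.9, 0.1, 3.1]
opening: 0.0518
finger_force: 29.6
t 30.4 cradle tcp mm [51.6  4.8 88.3] F cradle [ 4.9 -0.5  0.8] open 0.0518 rot [-0.     0.003  0.002]
t: 30.9
tcp_pos: [0.5491, 0.1994, 0.127]
eef_rot: [0.962, 0.082, 0.259, -0.022]
contact_force: [5.3, 1.6, 0.8]
opening: 0.052
finger_force: 29.7
t 30.9 cradle tcp mm [51.6  4.8 82.2] F cradle [ 5.2  0.7 -2.1] open 0.052 rot [-0.     0.003  0.002]
```

```bash
python3 -m jog '[[0,0,0.04,0,0,0,1],[0,0,0.04,0,0,0,1],[0,0,0.04,0,0,0,1],[0,0,0.04,0,0,0,1],[0,0,0,0,0,0,1]]'; python3 -c "
from h import *
cs()"
python3 -m jog '[[0,0,0.02,0,0,0,1],[0,0,0.02,0,0,0,1],[0,0,0,0,0,0,1]]'; python3 -c "
from h import *
cs()"
```

```text
t: 31.52
tcp_pos: [0.5531, 0.1999, 0.12]
eef_rot: [0.962, 0.082, 0.259, -0.022]
contact_force: [6.8, 0.4, 1.1]
opening: 0.0518
finger_force: 29.7
t 31.52 cradle tcp mm [51.5  4.7 74.2] F cradle [ 6.4 -0.8 -2.4] open 0.0518 rot [-0.001  0.003  0.002]
t: 31.9
tcp_pos: [0.554, 0.2, 0.1184]
eef_rot: [0.962, 0.082, 0.259, -0.022]
contact_force: [3.6, 0.3, 2.5]
opening: 0.0517
finger_force: 29.7
t 31.9 cradle tcp mm [51.5  4.6 72.3] F cradle [ 4.4 -0.3  0.4] open 0.0517 rot [-0.001  0.003  0.002]
```

```bash
python3 -m jog '[[0,0,0.02,0,0,0,1],[0,0,0.02,0,0,0,1],[0,0,0,0,0,0,1]]'; python3 -c "
from h import *
cs()"
python3 -m jog '[[0,0,0.02,0,0,0,1],[0,0,0,0,0,0,1]]'
python3 - <<'E'
from h import *
cs(); d=snap('side'); w=snap('wrist')
print([(np.round(b['bbox']).tolist(),round(b['confidence'],2)) for b in arm.boxes_of('keeper','side')],[(np.round(b['bbox']).tolist(),round(b['confidence'],2)) for b in arm.boxes_of('keeper','wrist')])
for k in (0,10): print(k,proj(w,OC+RC@(np.array([[70.5+k,20,48],[70.5+k,-20,48]])/1e3)[0]).round(),proj(w,OC+RC@(np.array([70.5+k,-20,48])/1e3)).round())
E
```

```text
t: 32.28
tcp_pos: [0.5549, 0.2001, 0.1169]
eef_rot: [0.962, 0.082, 0.259, -0.022]
contact_force: [-2.4, -2.1, 10.1]
opening: 0.0523
finger_force: 29.8
t 32.27 cradle tcp mm [51.6  4.6 70.6] F cradle [ 2.7 -1.7 10.1] open 0.0523 rot [-0.001  0.003  0.002]
t: 32.52
tcp_pos: [0.5552, 0.2002, 0.1167]
eef_rot: [0.962, 0.082, 0.26, -0.022]
contact_force: [-15.0, -5.4, 23.6]
opening: 0.0522
finger_force: 29.9
t 32.52 cradle tcp mm [51.8  4.6 70.2] F cradle [-1.8 -2.8 28.3] open 0.0522 rot [-0.002  0.003  0.002]
[([198.0, 261.0, 221.0, 282.0], 0.53)] [([250.0, 136.0, 329.0, 204.0], 0.6)]
0 [[248. 207.]] [[324. 206.]]
10 [[248. 188.]] [[324. 188.]]
```

```bash
python3 -m jog '[[-0.01,0,-0.025,0,0,0,1],[0,0,0,0,0,0,1]]'; python3 -c "
from h import *
cs()"
```

```text
t: 32.98
tcp_pos: [0.5549, 0.2001, 0.1169]
eef_rot: [0.962, 0.082, 0.26, -0.022]
contact_force: [5.1, 0.3, 2.7]
opening: 0.0518
finger_force: 29.8
t 32.98 cradle tcp mm [51.6  4.6 70.6] F cradle [ 5.8 -0.6 -0.1] open 0.0518 rot [-0.     0.004  0.002]
```

```bash
python3 -m jog '[[0,0,0,0,0,0,0.3],[0,0,0,0,0,0,0.2],[0,0,0,0,0,0,0.1],[0,0,0,0,0,0,0],[0,0,0,0,0,0,0],[0,0,0,0,0,0,0]]'
python3 -m jog '[[0,0,-0.2,0,0,0,0],[0,0,-0.4,0,0,0,0],[0,0,-0.6,0,0,0,0],[0,0,-0.7,0,0,0,0],[0,0,-0.7,0,0,0,0],[0,0,0,0,0,0,0]]'
python3 - <<'E'
from h import *
cs(); w=snap('wrist','w9.png'); e=snap('side','s9.png')
for n,d in (('wrist',w),('side',e)):
    for t in('slab_b_c','sheet_c','keeper'): print(n,t,[(np.round(b['bbox']).tolist(),round(b['confidence'],2)) for b in arm.boxes_of(t,n)])
    B=corners(DB,OC+RC@[.0516,.0047,.06],RC); C=corners(DS,OC+RC@[.0336,.005,.065],RC)
    print('B top',proj(d,B[[1,3,5,7]]).round().tolist(),'bot',proj(d,B[[4,6]]).round().tolist(),'sheet top',proj(d,C[[1,3,5,7]]).round().tolist())
    print('k48 at 10mm',proj(d,OC+RC@[.0805,.02,.048]).round(),proj(d,OC+RC@[.0805,-.02,.048]).round())
E
```

```text
t: 33.72
tcp_pos: [0.5543, 0.2002, 0.1165]
eef_rot: [0.962, 0.082, 0.259, -0.022]
contact_force: [-1.2, -0.1, 0.2]
opening: 0.0862
finger_force: 0.0
t: 34.48
tcp_pos: [0.4905, 0.1896, 0.2319]
eef_rot: [0.961, 0.082, 0.262, -0.022]
contact_force: [0.4, -0.3, 0.4]
opening: 0.0868
finger_force: 0.0
t 34.48 cradle tcp mm [ 52.6   5.3 202.8] F cradle [ 0.5 -0.4  0.2] open 0.0868 rot [-0.001  0.008  0.001]
wrist slab_b_c [([243.0, 170.0, 317.0, 232.0], 0.84)]
wrist sheet_c [([230.0, 213.0, 328.0, 250.0], 0.91)]
wrist keeper [([265.0, 128.0, 311.0, 174.0], 0.9)]
B top [[315.0, 231.0], [242.0, 231.0], [316.0, 192.0], [241.0, 192.0]] bot [[304.0, 167.0], [253.0, 167.0]] sheet top [[327.0, 246.0], [229.0, 246.0], [327.0, 235.0], [229.0, 235.0]]
k48 at 10mm [[261. 158.]] [[306. 158.]]
side slab_b_c [([207.0, 256.0, 242.0, 295.0], 0.97), ([320.0, 130.0, 342.0, 166.0], 0.61)]
side sheet_c [([217.0, 283.0, 242.0, 305.0], 0.49)]
side keeper [([198.0, 259.0, 224.0, 283.0], 0.73)]
B top [[251.0, 262.0], [238.0, 283.0], [239.0, 253.0], [226.0, 275.0]] bot [[218.0, 270.0], [206.0, 289.0]] sheet top [[258.0, 260.0], [242.0, 288.0], [255.0, 257.0], [238.0, 285.0]]
k48 at 10mm [[210. 275.]] [[220. 260.]]
```

```bash
python3 -c "
from h import *
print(arm.job_done())"
```

```text
the job is handed in; nothing more can be done
None
```

I released the sheet on the ledge against the first slab. It sits about 2 mm off that slab's centre towards the middle of the rack, and sticks out about 6 and 10 mm past it. I then pushed the second slab past the keeper until the force rose sharply at the expected ledge height, released it centred on the sheet to within about 1 mm, and handed the job in at about 35 s.

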